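# Put the beaker, dish and timer back on their own stations

## Task

The beaker, the petri dish and the timer stand on one another's places. Put the beaker on the middle of the stirrer's round plate, the petri dish on the middle of the balance's square pan, and the timer on the middle of the black square mat with its sides parallel to the mat's, all upright and let go; the round cork pad is a free spot you may use on the way. Do not tip any of them over, and leave the tape roll, the forceps and the test card where they lie.

Things in the scene. Friction and masses are not known exactly. Their poses are not given: they have to be found in the camera images.
- beaker: Glass beaker, round, open at the top, outer diameter 50, height 68, base 2 thick, wall thin; about 60 g. Origin at the centre of its underside, z up. Can be grasped across its outside at any yaw.
- petri_dish: Petri dish, a low clear round dish with a tan filling, diameter 59.6, height 14, about 30 g. Origin at the centre of its underside, z up. Solid to the touch; can be grasped across its rim at any yaw.
- timer: White digital bench timer, a flat rounded square, 64 along its x, 62 along its y, 18 high, with a display and three small keys on its top; flat sides up to 16. About 60 g. Origin at the centre of its underside, z up; grasp across either pair of parallel sides.
- stirrer: Magnetic stirrer, fixed: grey box 104 x 112 with a black knob on its front (-x) side, carrying a round dark metal plate of diameter 96 whose flat top is 50 above the bench. Origin on the bench under the middle of the plate, z up.
- balance: Laboratory balance, fixed: flat white housing 140 x 120, 30 high, display on its front (-x) part, carrying a square flat steel pan 90 x 90 whose top is 38 above the bench and does not give. Origin on the bench under the middle of the pan; the pan's sides run along x and y, the housing reaches from x = -90 to +50.
- square_mat: Square black rubber mat 110 x 110, fixed: floor 4 above the bench, with a low rim 5 wide and 6 above the bench all round. Origin on the bench at its middle; its sides run along x and y.
- cork_pad: Plain flat round cork pad, fixed, diameter 110, top 5 above the bench, empty at the start: a free spot to park a thing. Origin on the bench at its middle.
- tape_roll: Roll of tan tape lying flat among the work, diameter 62, height 19, not to be disturbed. Origin at the centre of its underside.
- forceps: Stainless forceps lying flat among the work, 124 long along its y, 17 wide, 10 high, not to be disturbed. Origin at the middle of its underside.
- test_card: White flat test card lying among the work, 72 along its x, 62 along its y, 4 thick, not to be disturbed. Origin at the centre of its underside.
Not all that is in view belongs to the job. What is shaped like the timer but green is not meant.

How it is judged:
By the outcome, as a careful person would: the job done as asked, in the order asked, and still so for the second after the job is handed in, with the robot touching nothing.
It also fails if it takes over 101 s, if anything falls off the work surface, if the arm or the gripper's body presses on something with over 40 N, if the wrist force passes 120 N, or if a joint passes its speed limit or range.

## Robot

A 6-joint arm with a two-finger parallel gripper is mounted at the origin on a cart in front of the work surface, level with it; the furniture and walls round the work are solid. World frame = base frame: x ahead of the robot, y to its left, z up, the work surface at z = 0. Lengths are in m, angles in rad, forces in N, time in s.
With the tool pointing down it reaches from about 0.35 to 0.775 m from the base axis. Payload 7.3 kg.
Tool frame: the origin (TCP) lies at the centre of the arm's flange, where the gripper is bolted on; the fingertips stand 178 mm ahead of it and the grasp point (between the pads) lies 159 mm ahead of it (tip_extent is the distance from the TCP to the fingertips, in m); z points along the fingers, y is the line along which they close (so a half turn about z gives the same grasp; the last joint's range is limited). The gripper opens to 92 mm and grips with 3 to 60 N. Pads are 19 mm wide; open, the fingers measure 130 mm over their backs; the gripper's body (75 mm by 190 mm) begins 47 mm behind the grasp point.
Start: joints at [1.146, 0.342, 1.524, -0, 1.275, -0.146], TCP at [0.144, 0.505, 0.405] pointing down, gripper open.
Joint ranges: [-2.53, 2.53], [-0.77, 2.02], [0.04, 2.7], [-1, 4.14], [0.28, 2.66], [-3.11, 3.11]. Speed limits (rad/s): [2.57, 2.57, 3.14, 3.14, 3.14, 3.14].

## Interface

Orientations are given as [roll, pitch, yaw] about the fixed x, y, z axes, in that order (R = Rz(yaw) Ry(pitch) Rx(roll)).
In Python, from cell import * gives the robot as it stands.
- The arm moves only by the tool arm_command, never from a script. Its arguments are lists of equal length, an entry for each row: "xyz": the shift along the world's x, y, z in mm, a list of three; "spin": the turn about the world's z in degrees. In form: {"xyz": [[tx, ty, tz], ...], "spin": [spin, ...]}. A call has 1 to 20 rows; each row shifts and turns the commanded pose from where the row before left it; what a row does not reach is not made up. A row lasts 1/10 s, in which the tool goes at most 50 mm and 8.59 degrees, less where a joint would pass 70% of its speed; a pose out of reach is approached as far as the arm can. A call with a gripper value outside its range is refused whole. "jaw" is the opening, from -1 (shut) to 1 (fully open), set as the call begins (left out, the last holds). The fingers move at their own pace and stop on an object; "squeeze" is the grip in N (left out, the last holds). Time passes only in rows, so rows that do not move let the fingers close. It gives the time, the measured TCP pose, the force, the opening and the grip force at its end, in the units of the state.
- observe(): the state, without advancing time (a new reading comes with each control period).
- read_camera(name): name is "scene" or "top" or "wrist"; returns a dict with "img" (480x640x3 uint8, red, green, blue), "depth" (480x640 float32, m along the optical axis (not along the pixel's ray), 0 where there is no reading), "fx", "fy", "cx", "cy" (pixels), "world_from_camera" (4x4, takes a point from camera to world coordinates). Camera axes: x right, y up, looking along -z (the intrinsics and any distortion apply to the point x, -y, -z); pixel columns grow to the right and rows downward; lengths in m; the calibration is good to about 2 mm. A picture is of the moment at which its call begins.
- hand_in(): hands the job in; it is judged then, once.
The state is a dict: "time": time; "qpos": joint angles; "qvel": joint speeds; "joint_efforts": joint torques, N m; "tool_pos": TCP position; "tool_rot": TCP orientation; "contact_force": force on the tool from outside, world axes, zero at the start; "torque": the same for the moment, N m; "opening": finger opening in m; "grip_force": force on a finger pad.
Only numpy, scipy, OpenCV 4.12 (cv2) and the standard library are available. Lean on these libraries where they do the work, as an engineer would, in place of code of your own. Each camera call takes 0.05 s, during which the arm holds its last target. There are 200 camera calls.

## Working session

There is one attempt and no reset: what is moved stays moved. The work goes in short steps, Python scripts to look and compute and a tool call to move; the robot and the scene stay as the last step left them, time stands still between calls to the robot, and variables do not carry over. Pictures are saved under pics/ and viewed, at most 14 in all, crops included, and the job is handed in when it is done.

Besides the shell and the picture viewer there is one more tool, called after "Request:" as a command line: name --pt "numbers of a row" for each row, then --argument value for the rest. arm_command: Moves the arm, as the interface text tells. Its arguments: {"type":"object","properties":{"xyz":{"type":"array","items":{"type":"array","items":{"type":"number"}}},"spin":{"type":"array","items":{"type":"number"}},"jaw":{"type":"number"},"squeeze":{"type":"number"}},"required":["xyz","spin"]}

```bash
mkdir -p pics
cat > h.py <<'E'
from cell import *
import numpy as np, cv2
def snap(n,f):
    c=read_camera(n); cv2.imwrite(f'pics/{f}.png',c['img'][:,:,::-1]); np.savez(f'pics/{f}.npz',**c); return c
def load(f): return dict(np.load(f'pics/{f}.npz',allow_pickle=True))
def ray(c,u,v):
    M=c['world_from_camera']; d=np.array([(u-c['cx'])/c['fx'],-(v-c['cy'])/c['fy'],-1.0]); return M[:3,3],M[:3,:3]@d
def onz(c,u,v,z):
    o,d=ray(c,u,v); return o+d*(z-o[2])/d[2]
def dep(c,u,v):
    o,d=ray(c,u,v); k=c['depth'][int(v)-1:int(v)+2,int(u)-1:int(u)+2]; return o+d*np.median(k)
E
python3 - <<'E'
from h import *
for n in ('scene','top'):
    c=snap(n,n+'0'); print({k:(v if k not in('img','depth') else 0) for k,v in c.items()})
print(observe())
E
```

```text
{'img': 0, 'depth': 0, 'fx': 437.74223905579197, 'fy': 437.74223905579197, 'cx': 314.4961030738595, 'cy': 232.65709849380758, 'world_from_camera': array([[ 0.88585386,  0.33355707, -0.32249437,  0.1813516 ],
       [-0.46388187,  0.62364463, -0.62919074, -0.48920639],
       [-0.00874914,  0.70697034,  0.70718908,  0.66646876],
       [ 0.        ,  0.        ,  0.        ,  1.        ]])}
{'img': 0, 'depth': 0, 'fx': 460.1790993223354, 'fy': 460.1790993223354, 'cx': 319.1644411908401, 'cy': 240.68422326709492, 'world_from_camera': array([[ 0.02383093,  0.99773732, -0.0628676 ,  0.38298486],
       [-0.99952471,  0.02254908, -0.02102113,  0.04116092],
       [-0.01955596,  0.06333867,  0.99780047,  1.14953941],
       [ 0.        ,  0.        ,  0.        ,  1.        ]])}
{'time': 0.1, 'qpos': array([ 1.14600679e+00,  3.42617603e-01,  1.52491146e+00, -1.79797423e-05,
        1.27546366e+00, -1.46000414e-01]), 'qvel': array([ 0.00066921, -0.0009566 , -0.00377147, -0.00074152,  0.00036438,
       -0.00082662]), 'joint_efforts': array([ 2.18625049e-03, -4.31997335e+01, -2.44697535e+01,  7.19484687e-02,
        5.25684643e-02, -1.06722459e-04]), 'tool_pos': array([0.14440154, 0.50461261, 0.40413621]), 'tool_rot': array([-3.14020497e+00, -1.86675066e-04,  2.86280864e+00]), 'contact_force': array([-0.94752774, -0.853719  , -0.22773154]), 'torque': array([-0.026816  ,  0.01010068, -0.01626307]), 'grip_force': 0.0, 'opening': 0.09180643230007161}
```

View pics/top0.png

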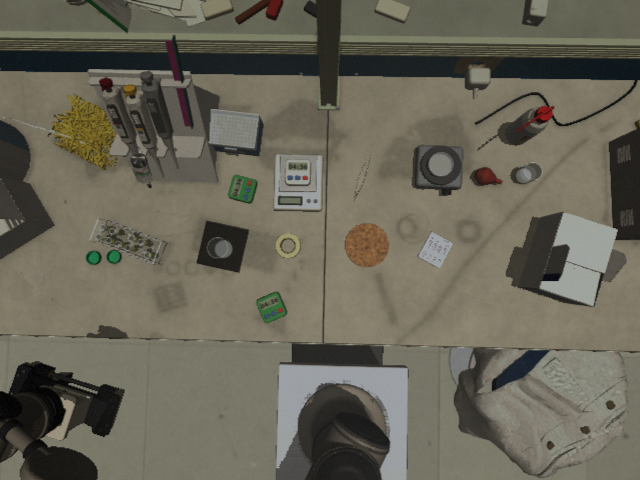

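View pics/scene0.png

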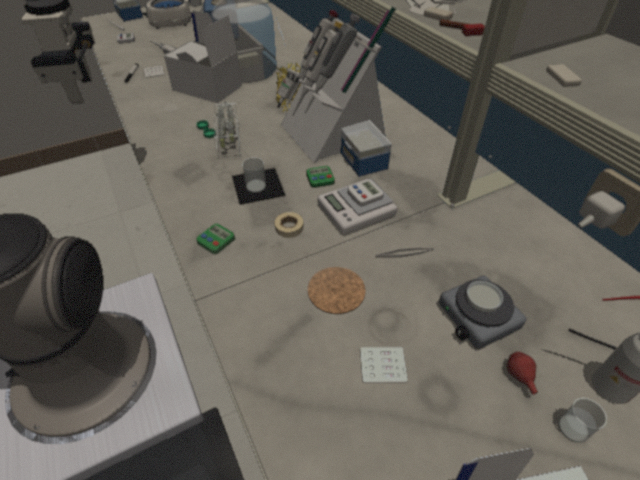

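The top view shows:
- **Beaker:** (220,247), on the black mat. A second glass at (527,174) stands on the bench by the bottle, so it isn't on any of the places and isn't meant.
- **Timer:** the white one at (298,172), on the balance. The timers at (242,188) and (271,307) are green, so they are decoys.
- **Petri dish:** (438,163), on the stirrer.
- **Free spot and things to leave:** cork (367,245), tape (288,246), forceps (363,178), card (435,249).

The scene view agrees. Next I'll get rough positions and an enlarged crop.

Run:
```python
from h import *
t=load('top0');s=load('scene0')
P=dict(beaker=(220,247,.072),timer=(298,172,.056),petri=(438,163,.064),cork=(367,245,.005),tape=(288,246,.019),forc=(363,178,.01),card=(435,249,.004),g1=(242,188,.018),g2=(271,307,.018),mat=(222,246,.004),post=(328,105,0),bluebox=(236,130,.06))
for k,(u,v,z) in P.items(): print(k,onz(t,u,v,z).round(3),dep(t,u,v).round(3))
for k,(u,v) in dict(timer=(366,190),petri=(486,294),mat=(270,195),cork=(338,289),stbox=(462,318)).items(): print('scene',k,dep(s,u,v).round(3))
a=t['img'][125:275,180:340]; b=t['img'][125:275,370:530]
im=np.vstack([cv2.resize(np.hstack([a,b]),None,fx=2.5,fy=2.5,interpolation=2)])
cv2.imwrite('pics/crop0.png',im[:,:,::-1])
# max heights above z map, at x>0.3
H,W=t['depth'].shape
u,v=np.meshgrid(np.arange(W),np.arange(H)); o=t['world_from_camera']
p=np.stack([(u-t['cx'])/t['fx'],-(v-t['cy'])/t['fy'],-np.ones(u.shape)],-1)*t['depth'][...,None]@o[:3,:3].T+o[:3,3]
for x in np.arange(.3,.95,.05):
  print('%.2f'%x,[int(1000*p[...,2][(abs(p[...,0]-x)<.025)&(abs(p[...,1]-y)<.025)].max(initial=-1)) for y in np.arange(.5,-.5,-.05)])
```

```text
beaker [0.431 0.297 0.072] [0.434 0.313 0.005]
timer [0.616 0.119 0.056] [0.616 0.119 0.055]
petri [ 0.643 -0.214  0.064] [ 0.643 -0.214  0.064]
cork [ 0.447 -0.054  0.005] [ 0.447 -0.054  0.005]
tape [0.439 0.141 0.019] [0.44  0.143 0.001]
forc [ 0.614 -0.041  0.01 ] [ 0.616 -0.041 -0.001]
card [ 0.441 -0.222  0.004] [ 0.441 -0.222  0.004]
g1 [0.581 0.26  0.018] [0.582 0.261 0.016]
g2 [0.289 0.179 0.018] [0.289 0.179 0.017]
mat [0.436 0.308 0.004] [0.436 0.308 0.003]
post [0.803 0.051 0.   ] [0.801 0.051 0.005]
bluebox [0.715 0.272 0.06 ] [0.711 0.268 0.075]
scene timer [0.62  0.118 0.055]
scene petri [ 0.644 -0.222  0.065]
scene mat [0.449 0.258 0.005]
scene cork [ 0.452 -0.056  0.006]
scene stbox [ 0.595 -0.228  0.036]
0.30 [6, 7, 5, 6, 6, 5, 21, 24, 6, 6, 7, 6, 6, 8, 6, 6, 8, 8, 6, 8]
0.35 [5, 4, 6, 5, 7, 8, 6, 17, 6, 7, 4, 7, 6, 6, 7, 6, 6, 7, 7, 199]
0.40 [91, 85, 5, 71, 76, 10, 6, 24, 21, 1149, 7, 11, 11, 6, 8, 8, 5, 7, 7, 209]
0.45 [90, 91, 6, 74, 74, 10, 7, 24, 23, 7, 10, 11, 13, 5, 10, 10, 6, 6, 6, 206]
0.50 [7, 5, 5, 10, 9, 11, 7, 6, 6, 5, 9, 12, 9, 6, 9, 6, 5, 5, 7, 118]
0.55 [6, 156, 6, 6, 20, 22, 33, 42, 41, 34, 13, 8, 5, 6, 7, 29, 5, 6, 7, 6]
0.60 [165, 189, 168, 167, 41, 23, 33, 59, 59, 35, 13, 13, 5, 41, 69, 68, 40, 47, 58, 63]
0.65 [242, 254, 246, 167, 120, 80, 76, 59, 58, 35, 8, 11, 6, 42, 69, 69, 40, 47, 61, 62]
0.70 [300, 304, 301, 229, 201, 80, 80, 6, 6, 5, 6, 7, 7, 41, 54, 52, 39, 206, 218, 159]
0.75 [304, 305, 319, 305, 262, 80, 79, 6, 5, 5, 5, 5, 8, 7, 6, 247, 241, 12, 215, 184]
0.80 [333, 435, 458, 468, 338, 333, 333, 333, 333, 464, 333, 334, 333, 333, 333, 334, 334, 333, 334, 334]
0.85 [364, 365, 377, 376, 371, 360, 345, 351, 344, 342, 334, 347, 345, 334, 333, 334, 370, 368, 334, 334]
0.90 [-1000, -1000, 4, 4, 4, 332, 332, 335, 333, 331, 332, 333, 332, 332, 333, 333, 341, 333, 334, 333]
```

View pics/crop0.png

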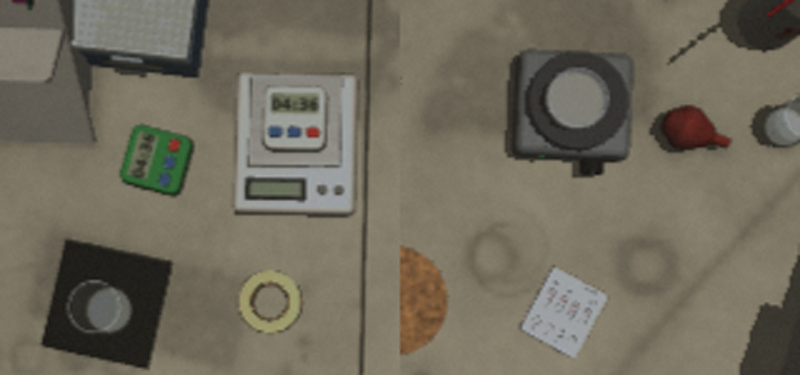

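The crop confirms it. The beaker stands on the mat (rim near (96,306)) and the white timer is on the pan (295,118). The petri dish is on the stirrer plate (577,98), and the green timer at (157,160) is a decoy. I'll take wrist-camera views from above each place.

Request:
arm_command --pt "40 -28 0" --pt "40 -28 0" --pt "40 -28 0" --pt "40 -28 0" --pt "40 -28 0" --pt "40 -28 0" --pt "0 0 0" --pt "0 0 0" --spin '[0,0,0,0,0,0,0,0]'

```text
time: 0.9
tool_pos: [0.385, 0.3361, 0.4042]
tool_rot: [-3.141, -0.001, 2.86]
contact_force: [-0.8, 0.2, 0.2]
opening: 0.092
grip_force: 0.0
```

Run:
```python
from h import *
c=snap('wrist','w1'); o=observe(); print(o['time'],o['tool_pos'],o['tool_rot'],c['fx'],c['cx'],c['cy'],c['world_from_camera'].round(3))
```

```text
0.95 [0.38416634 0.3367819  0.4043546 ] [-3.14116798e+00 -1.18919725e-03  2.86198822e+00] 356.68851777032563 317.5913209406523 238.23824372011916 [[ 0.279 -0.924 -0.263  0.312]
 [ 0.96   0.268  0.077  0.358]
 [-0.001 -0.274  0.962  0.384]
 [ 0.     0.     0.     1.   ]]
```

View pics/w1.png

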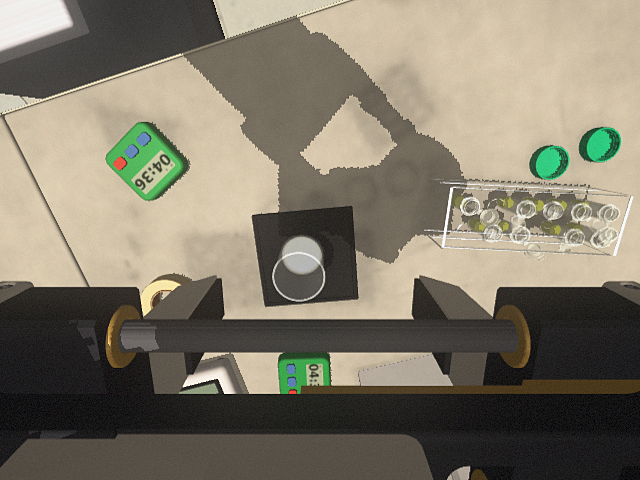

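The wrist view shows the mat's corners at about (252,214), (353,206), (358,299) and (264,306). The beaker's rim is centred near (299,276) and its base near (302,255).

```bash
cat >> h.py <<'E'
def triang(obs):
    A=np.zeros((3,3));b=np.zeros(3)
    for c,u,v in obs:
        o,d=ray(c,u,v); d=d/np.linalg.norm(d); Q=np.eye(3)-np.outer(d,d); A+=Q; b+=Q@o
    return np.linalg.solve(A,b)
E
python3 - <<'E'
from h import *
w=load('w1');t=load('top0')
C=np.array([onz(w,*p,.006) for p in [(252,214),(353,206),(358,299),(264,306)]])
print(C.round(4),C.mean(0)); e=[C[(i+1)%4]-C[i] for i in range(4)]
print([(np.linalg.norm(x).round(4),np.degrees(np.arctan2(x[1],x[0])).round(1)) for x in e])
print('rim',onz(w,299,276,.072),'base',onz(w,302,255,.006))
# top view from crop: 2.5x, offset (180,125)
f=lambda x,y:(180+x/2.5,125+y/2.5)
C2=np.array([onz(t,*f(*p),.006) for p in [(66,240),(171,262),(148,367),(43,346)]]); print(C2.mean(0)); e=C2[1]-C2[0]; print(np.degrees(np.arctan2(e[1],e[0])))
print('rim top',onz(t,*f(96,306),.072),'base',onz(t,*f(109,308),.006))
print('rim tri',triang([(w,299,276),(t,*f(96,306))]), 'base tri',triang([(w,302,255),(t,*f(109,308))]))
m=w['img'].max(-1)<55; 
n,l,st,ce=cv2.connectedComponentsWithStats((m).astype(np.uint8)); k=l[230,262]; print(k,st[k],ce[k])
ys,xs=np.where(l==k); r=cv2.minAreaRect(cv2.convexHull(np.array([onz(w,x,y,.005)[:2]*1000 for x,y in zip(xs,ys)],np.float32))); print('mat',r)
d=w['depth']; print([dep(w,u,v).round(4) for u,v in [(275,276),(299,300),(302,255),(324,275)]])
E
```

```text
[[0.3698 0.2667 0.006 ]
 [0.3917 0.3738 0.006 ]
 [0.499  0.3517 0.006 ]
 [0.4772 0.2443 0.006 ]] [0.43443936 0.30914339 0.006     ]
[(np.float64(0.1093), np.float64(78.4)), (np.float64(0.1095), np.float64(-11.6)), (np.float64(0.1096), np.float64(-101.5)), (np.float64(0.1097), np.float64(168.2))]
rim [0.4281576  0.30549909 0.072     ] base [0.42957016 0.30505674 0.006     ]
[0.43519499 0.30573062 0.006     ]
-100.54141011669087
rim top [0.42967397 0.30073433 0.072     ] base [0.43083286 0.30351297 0.006     ]
rim tri [0.43074999 0.30348117 0.06303324] base tri [0.43097172 0.3044806  0.00163527]
0 [     0      0    640    480 237445] [313.7107667  199.71367685]
mat ((465.57281494140625, 296.2978515625), (838.9241943359375, 572.8374633789062), 73.86396789550781)
[array([0.4249, 0.2819, 0.0635]), array([0.4522, 0.2981, 0.0709]), array([0.4297, 0.305 , 0.0057]), array([0.4342, 0.3282, 0.0708])]
```

Request:
arm_command --pt "35 -40 0" --pt "35 -40 0" --pt "35 -40 0" --pt "35 -40 0" --pt "20 -40 0" --pt "0 -10 0" --pt "0 0 0" --pt "0 0 0" --spin '[4,4,4,4,0,0,0,0]'

```text
time: 1.75
tool_pos: [0.5352, 0.138, 0.4048]
tool_rot: [3.141, -0.001, -3.139]
contact_force: [-0.4, -0.5, -0.5]
opening: 0.092
grip_force: 0.0
```

Run:
```python
from h import *
c=snap('wrist','w2'); o=observe(); print(o['time'],o['tool_pos'],o['tool_rot'])
```

```text
1.8 [0.53518777 0.13819131 0.40486879] [ 3.14092888e+00 -3.19599078e-04 -3.13878118e+00]
```

View pics/w2.png

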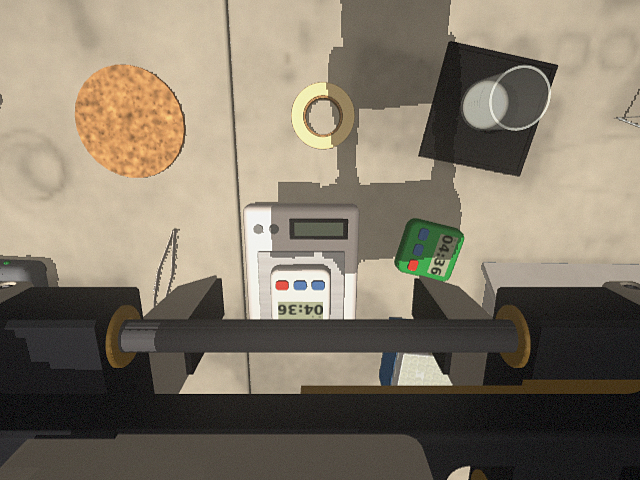

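This view shows:
- **Mat:** corners at (452,41), (557,66), (522,176) and (419,155).
- **Cork:** centre (130,121).
- **Balance and timer:** balance at about (300,270). The white timer at (300,290) is partly hidden by the gripper.

I'll move to a nearer viewpoint for the timer, then the stirrer.

Request:
arm_command --pt "-45 -10 0" --pt "-30 -15 0" --pt "0 0 0" --pt "0 0 0" --spin '[0,0,0,0]'

```text
time: 2.2
tool_pos: [0.4606, 0.1125, 0.4055]
tool_rot: [3.141, 0.002, -3.139]
contact_force: [-0.1, -0.5, 0.8]
opening: 0.0917
grip_force: 0.0
```

Run:
```python
from h import *
c=snap('wrist','w3')
```

Request:
arm_command --pt "10 -45 0" --pt "10 -45 0" --pt "10 -45 0" --pt "10 -45 0" --pt "10 -45 0" --pt "10 -45 0" --pt "15 -40 0" --pt "0 0 0" --pt "0 0 0" --spin '[0,0,0,0,0,0,0,0,0]'

```text
time: 3.15
tool_pos: [0.537, -0.1991, 0.4039]
tool_rot: [3.141, -0.001, 3.141]
contact_force: [-0.2, -0.3, -0.5]
opening: 0.0916
grip_force: 0.0
```

Run:
```python
from h import *
c=snap('wrist','w4'); o=observe(); print(o['time'],o['tool_pos'],o['tool_rot'])
a=load('w3')['img'][170:330,200:420]; b=c['img'][170:330,200:420]
print(a.shape)
cv2.imwrite('pics/crop34.png',cv2.resize(np.vstack([a,b])[:,:,::-1],None,fx=1.8,fy=1.8,interpolation=2))
```

```text
3.2 [ 0.53675606 -0.19816447  0.4041544 ] [ 3.14058145e+00 -6.11914491e-04 -3.14072366e+00]
(160, 220, 3)
```

View pics/crop34.png

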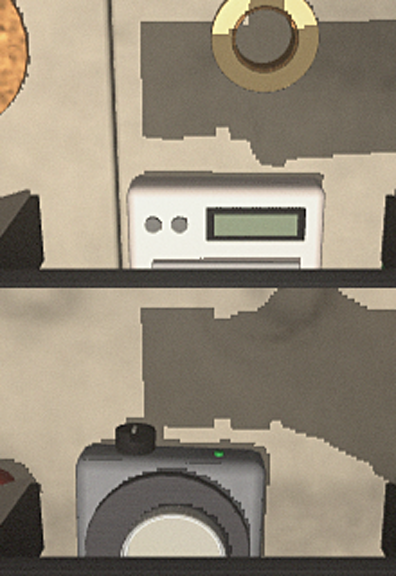

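The wrist camera looks backward past the gripper, so I need to go farther forward. This view shows only the front edges of the balance and stirrer.

Request:
arm_command --pt "40 -10 0" --pt "40 -5 0" --pt "0 0 0" --pt "0 0 0" --spin '[0,0,0,0]'

```text
time: 3.6
tool_pos: [0.6169, -0.212, 0.4039]
tool_rot: [3.141, -0.001, -3.138]
contact_force: [-0.3, -0.5, 0.3]
opening: 0.0919
grip_force: 0.0
```

Run:
```python
from h import *
c=snap('wrist','w5')
```

Request:
arm_command --pt "0 45 0" --pt "0 45 0" --pt "0 45 0" --pt "0 45 0" --pt "0 45 0" --pt "0 45 0" --pt "-10 45 0" --pt "0 15 0" --pt "0 0 0" --pt "0 0 0" --spin '[0,0,0,0,0,0,0,0,0,0]'

```text
time: 4.65
tool_pos: [0.6057, 0.1158, 0.4053]
tool_rot: [-3.141, 0.001, -3.141]
contact_force: [-0.3, -0.7, 0.3]
opening: 0.0917
grip_force: 0.0
```

Run:
```python
from h import *
c=snap('wrist','w6'); o=observe(); print(o['time'],o['tool_pos'],o['tool_rot'])
a=c['img'][135:320,210:420]; b=load('w5')['img'][135:320,210:420]
cv2.imwrite('pics/crop56.png',cv2.resize(np.hstack([a,b])[:,:,::-1],None,fx=1.9,fy=3,interpolation=2))
```

```text
4.7 [0.60597583 0.11505287 0.40515808] [-3.14104054e+00  5.11361021e-04  3.14116297e+00]
```

View pics/crop56.png

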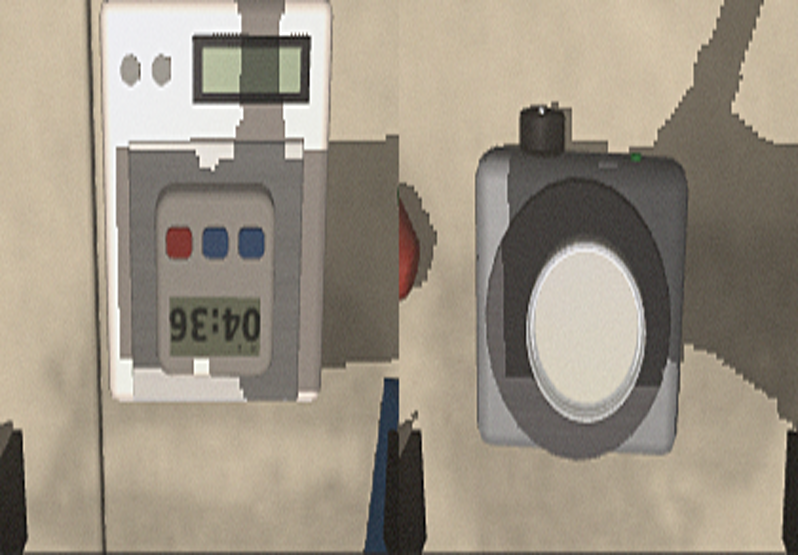

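The left crop shows the white timer on the pan at about (213,280), and the right one the dish (587,332) on the plate (578,320). Both are unobstructed. Height bands in the depth maps should give the centres quickly.

```bash
cat >> h.py <<'E'
def cloud(c):
    H,W=c['depth'].shape; u,v=np.meshgrid(np.arange(W),np.arange(H)); M=c['world_from_camera']
    p=np.stack([(u-c['cx'])/c['fx'],-(v-c['cy'])/c['fy'],-np.ones(u.shape)],-1)*c['depth'][...,None]@M[:3,:3].T+M[:3,3]
    p[c['depth']==0]=9; return p*1000
def band(c,x,y,r,lo,hi,op=3):
    p=cloud(c); m=((abs(p[...,0]-x)<r)&(abs(p[...,1]-y)<r)&(p[...,2]>lo)&(p[...,2]<hi)).astype(np.uint8)
    if op: m=cv2.morphologyEx(m,cv2.MORPH_OPEN,np.ones((op,op),np.uint8))
    q=p[m>0]
    if len(q)<20: return 'none'
    h=q[:,:2].astype(np.float32); rc=cv2.minAreaRect(h); ci=cv2.minEnclosingCircle(h)
    return 'rect',np.round(rc[0],1),np.round(rc[1],1),round(rc[2],1),'circ',np.round(ci[0],1),round(ci[1],1),'z',np.median(q[:,2]).round(1)
E
python3 - <<'E'
from h import *
for f in ('w5','w6','w2','top0','scene0'):
    c=load(f); print(f)
    if f!='w5' : print(' timer',band(c,616,119,55,50,64)); print(' pan',band(c,616,119,60,35,44))
    if f not in('w6','w2'): print(' petri',band(c,643,-216,55,58,72)); print(' plate',band(c,643,-216,60,46,57))
    if f!='w5': print(' cork',band(c,447,-54,70,3,9,5))
w=load('w2')
C=np.array([onz(w,*p,.006) for p in [(452,41),(557,66),(522,176),(419,155)]])*1000
print(C.mean(0)); print(cv2.minAreaRect(C[:,:2].astype(np.float32)))
w=load('w1'); C=np.array([onz(w,*p,.006) for p in [(252,214),(353,206),(358,299),(264,306)]])*1000;print(cv2.minAreaRect(C[:,:2].astype(np.float32)))
w=load('w2');print('rim,base',onz(w,520,98,.072),onz(w,485,104,.006))
E
```

```text
w5
 petri ('rect', array([ 639.7, -220. ]), array([58.6, 58.7]), 44.1, 'circ', array([ 640.1, -219.8]), 29.8, 'z', np.float64(63.8))
 plate ('rect', array([ 641.6, -224.2]), array([94.7, 94.6]), 44.1, 'circ', array([ 641.9, -224.1]), 48.0, 'z', np.float64(49.5))
w6
 timer ('rect', array([617.4, 121.3]), array([60.1, 62.4]), 89.7, 'circ', array([617.5, 121.1]), 39.1, 'z', np.float64(53.7))
 pan ('rect', array([617.9, 121.8]), array([89.9, 90.1]), 0.0, 'circ', array([617.5, 122. ]), 62.6, 'z', np.float64(37.6))
 cork ('rect', array([454.8, -52. ]), array([109.4,  93.2]), 89.8, 'circ', array([447.2, -51.9]), 55.2, 'z', np.float64(4.8))
w2
 timer ('rect', array([613.1, 120.9]), array([54.3, 59.9]), 0.4, 'circ', array([615.7, 121.4]), 38.1, 'z', np.float64(53.6))
 pan ('rect', array([610.7, 121.7]), array([76.9, 90.2]), 0.1, 'circ', array([611.1, 121.4]), 58.5, 'z', np.float64(37.5))
 cork ('rect', array([447.4, -51.5]), array([108.4, 108.8]), 10.1, 'circ', array([446.7, -52. ]), 55.1, 'z', np.float64(4.7))
top0
 timer ('rect', array([618.3, 119.4]), array([61.8, 58.4]), 1.6, 'circ', arra
[... 812 characters left out ...]
i ('rect', array([ 641.4, -220.6]), array([58.8, 58.7]), 18.8, 'circ', array([ 641.9, -220.3]), 30.4, 'z', np.float64(64.6))
 plate ('rect', array([ 640.4, -228.3]), array([88.1, 94.7]), 51.0, 'circ', array([ 645.4, -225.1]), 49.8, 'z', np.float64(50.4))
 cork ('rect', array([449.6, -52.6]), array([109.3, 106.5]), 63.0, 'circ', array([449.6, -51.3]), 56.1, 'z', np.float64(5.7))
[435.80616286 309.04450116   6.        ]
((435.5216064453125, 309.3385009765625), (112.1296157836914, 108.42243957519531), 78.99197387695312)
((434.4599609375, 309.0592041015625), (109.60191345214844, 109.71726989746094), 78.39939880371094)
rim,base [0.4291592  0.30474955 0.072     ] [0.42839679 0.30582238 0.006     ]
```

The views agree to within about 1–2 mm (mm):

| Thing | Centre | Top height | Turn |
|---|---|---|---|
| Timer | (617.7, 121) | 54–55 | about 0° |
| Pan | (618, 121.5) | 38 | |
| Dish | (640.5, −220) | 64 | |
| Plate | (642, −224.5) | 50 | |
| Cork | (447.5, −52) | 5 | |
| Mat | (435, 309) | | −11.5° |
| Beaker | (429, 305) | | |

The order will be timer to cork, dish to pan, beaker to plate, then timer to mat.

Request:
arm_command --pt "12 6 -25" --pt "0 0 -45" --pt "0 0 -45" --pt "0 0 -35" --pt "0 0 -20" --pt "0 0 -10" --pt "0 0 -5" --pt "0 0 0" --pt "0 0 0" --pt "0 0 0" --spin '[0,0,0,0,0,0,0,0,0,0]'

```text
time: 5.7
tool_pos: [0.6185, 0.1222, 0.2211]
tool_rot: [3.141, 0.002, -3.141]
contact_force: [-0.8, 0.0, 1.1]
opening: 0.0917
grip_force: 0.0
```

Request:
arm_command --pt "0 0 -1" --pt "0 0 0" --pt "0 0 0" --pt "0 0 0" --pt "0 0 0" --pt "0 0 0" --pt "0 0 0" --pt "0 0 0" --pt "0 0 0" --pt "0 0 0" --spin '[0,0,0,0,0,0,0,0,0,0]' --jaw -1 --squeeze 15

```text
time: 6.7
tool_pos: [0.6182, 0.1222, 0.2188]
tool_rot: [3.141, 0.0, -3.141]
contact_force: [-1.1, -0.2, 1.3]
opening: 0.0616
grip_force: 15.0
```

Request:
arm_command --pt "0 0 10" --pt "0 0 20" --pt "0 0 30" --pt "0 0 30" --pt "0 0 0" --pt "0 0 0" --spin '[0,0,0,0,0,0]'

```text
time: 7.3
tool_pos: [0.6181, 0.1222, 0.3097]
tool_rot: [3.141, 0.002, -3.141]
contact_force: [0.2, -0.2, -1.2]
opening: 0.0613
grip_force: 15.0
```

Request:
arm_command --pt "-25 -24 0" --pt "-30 -30 0" --pt "-40 -40 0" --pt "-40 -40 0" --pt "-25 -30 -10" --pt "-10 -10 -30" --pt "0 0 -40" --pt "0 0 -25" --pt "0 0 -10" --pt "0 0 -5" --pt "0 0 -2" --pt "0 0 0" --pt "0 0 0" --spin '[0,0,0,0,0,0,0,0,0,0,0,0,0]'

```text
time: 8.6
tool_pos: [0.4578, -0.0425, 0.1876]
tool_rot: [-3.141, 0.002, -3.141]
contact_force: [0.4, -0.3, -1.5]
opening: 0.0615
grip_force: 15.0
```

Request:
arm_command --pt "-5 -5 0" --pt "-5 -5 0" --pt "0 0 -1" --pt "0 0 0" --pt "0 0 0" --spin '[0,0,0,0,0]'

```text
time: 9.1
tool_pos: [0.4475, -0.0526, 0.1858]
tool_rot: [3.142, 0.0, -3.141]
contact_force: [-0.6, 0.3, -1.1]
opening: 0.0617
grip_force: 15.0
```

Request:
arm_command --pt "0 0 0" --pt "0 0 0" --pt "0 0 0" --pt "0 0 0" --pt "0 0 0" --spin '[0,0,0,0,0]' --jaw 1

```text
time: 9.6
tool_pos: [0.4475, -0.0524, 0.1857]
tool_rot: [3.141, 0.0, -3.141]
contact_force: [0.4, -0.2, 0.4]
opening: 0.0911
grip_force: 0.0
```

Request:
arm_command --pt "0 0 10" --pt "0 0 30" --pt "0 0 40" --pt "0 0 40" --pt "20 -10 10" --pt "30 -30 0" --pt "40 -40 0" --pt "40 -40 0" --pt "35 -35 0" --pt "25 -15 0" --pt "0 0 0" --pt "0 0 0" --spin '[0,0,0,0,0,0,0,0,0,0,0,0]'

```text
time: 10.8
tool_pos: [0.6279, -0.2131, 0.3155]
tool_rot: [3.141, -0.001, -3.141]
contact_force: [-0.6, 1.2, 0.1]
opening: 0.0916
grip_force: 0.0
```

Request:
arm_command --pt "12 -7 -10" --pt "0 0 -30" --pt "0 0 -25" --pt "0 0 -12" --pt "0 0 -5" --pt "0 0 0" --pt "0 0 0" --pt "0 0 0" --spin '[0,0,0,0,0,0,0,0]'

```text
time: 11.6
tool_pos: [0.6404, -0.2203, 0.2353]
tool_rot: [-3.141, 0.002, -3.141]
contact_force: [-0.7, -0.3, -0.5]
opening: 0.0921
grip_force: 0.0
```

Request:
arm_command --pt "0 0 -3" --pt "0 0 0" --pt "0 0 0" --pt "0 0 0" --spin '[0,0,0,0]'

```text
time: 12.0
tool_pos: [0.6402, -0.2202, 0.2308]
tool_rot: [3.142, 0.0, -3.141]
contact_force: [-0.5, -0.2, -1.0]
opening: 0.092
grip_force: 0.0
```

Request:
arm_command --pt "0 0 0" --pt "0 0 0" --pt "0 0 0" --pt "0 0 0" --pt "0 0 0" --pt "0 0 0" --pt "0 0 0" --pt "0 0 0" --pt "0 0 0" --pt "0 0 0" --spin '[0,0,0,0,0,0,0,0,0,0]' --jaw -1 --squeeze 12

```text
time: 13.0
tool_pos: [0.6402, -0.2202, 0.2307]
tool_rot: [3.142, 0.0, -3.141]
contact_force: [-1.1, -0.3, 0.3]
opening: 0.059
grip_force: 12.0
```

Request:
arm_command --pt "0 0 10" --pt "0 0 20" --pt "0 0 30" --pt "0 0 20" --pt "0 0 0" --pt "0 0 0" --spin '[0,0,0,0,0,0]'

```text
time: 13.6
tool_pos: [0.64, -0.2201, 0.311]
tool_rot: [-3.141, 0.001, -3.141]
contact_force: [-0.4, 0.4, -1.0]
opening: 0.059
grip_force: 12.0
```

Request:
arm_command --pt "-2 25 0" --pt "-2 40 0" --pt "-2 45 0" --pt "-4 45 0" --pt "-4 45 0" --pt "-4 45 0" --pt "-2 45 0" --pt "-2 35 0" --pt "0 16 0" --pt "0 0 0" --pt "0 0 0" --spin '[0,0,0,0,0,0,0,0,0,0,0]'

```text
time: 14.7
tool_pos: [0.6182, 0.12, 0.3099]
tool_rot: [-3.141, -0.001, -3.141]
contact_force: [0.1, -0.6, -0.4]
opening: 0.059
grip_force: 12.0
```

Request:
arm_command --pt "0 1 -15" --pt "0 0 -30" --pt "0 0 -25" --pt "0 0 -12" --pt "0 0 -5" --pt "0 0 -2" --pt "0 0 0" --pt "0 0 0" --spin '[0,0,0,0,0,0,0,0]'

```text
time: 15.5
tool_pos: [0.6186, 0.1217, 0.2229]
tool_rot: [3.141, 0.002, -3.141]
contact_force: [-0.1, 0.6, 0.1]
opening: 0.059
grip_force: 12.0
```

Request:
arm_command --pt "0 0 -2" --pt "0 0 -1" --pt "0 0 0" --pt "0 0 0" --spin '[0,0,0,0]'

```text
time: 15.9
tool_pos: [0.6181, 0.1219, 0.2188]
tool_rot: [3.142, -0.0, -3.141]
contact_force: [0.6, -1.1, -0.5]
opening: 0.059
grip_force: 12.0
```

Request:
arm_command --pt "0 0 0" --pt "0 0 0" --pt "0 0 0" --pt "0 0 0" --pt "0 0 0" --spin '[0,0,0,0,0]' --jaw 1

```text
time: 16.4
tool_pos: [0.6182, 0.1218, 0.2187]
tool_rot: [3.141, 0.0, -3.141]
contact_force: [-0.9, -0.3, -0.2]
opening: 0.0909
grip_force: 0.0
```

Request:
arm_command --pt "0 0 10" --pt "0 0 25" --pt "0 0 35" --pt "0 0 35" --pt "-20 20 0" --pt "-33 32 0" --pt "-35 35 0" --pt "-35 35 0" --pt "-33 33 0" --pt "-23 20 0" --pt "-10 8 0" --pt "0 0 0" --pt "0 0 0" --spin '[0,0,0,0,0,0,0,0,0,0,0,0,0]'

```text
time: 17.7
tool_pos: [0.43, 0.3044, 0.3242]
tool_rot: [3.141, 0.001, -3.141]
contact_force: [0.1, -0.7, -0.8]
opening: 0.0924
grip_force: 0.0
```

Run:
```python
from h import *
c=snap('wrist','w7'); o=observe(); print(o['time'],o['tool_pos'],o['tool_rot'])
s=load('w7')
print('petri',band(s,618,121,45,46,56),band(s,618,121,60,35,43))
t=snap('top','top1'); print('petri',band(t,618,121,45,46,56),band(t,618,121,60,35,43)); print('timer',band(t,447,-52,60,17,30))
cv2.imwrite('pics/w7b.png',np.hstack([cv2.resize(c['img'][150:350,200:440],None,fx=1.8,fy=1.8),cv2.resize(t['img'][140:290,190:340],(360,360))])[:,:,::-1])
```

```text
17.75 [0.43025124 0.30405147 0.32400028] [3.14152052e+00 1.01381281e-03 3.14100683e+00]
petri none none
petri ('rect', array([618.7, 120.7]), array([57.4, 55.9]), 2.3, 'circ', array([619.1, 121. ]), 30.0, 'z', np.float64(51.8)) ('rect', array([618.1, 120.4]), array([90. , 88.5]), 1.5, 'circ', array([617. , 120.9]), 59.8, 'z', np.float64(38.1))
timer ('rect', array([448.7, -52.6]), array([59.5, 59.1]), 0.9, 'circ', array([448.7, -52.7]), 38.6, 'z', np.float64(21.2))
```

View pics/w7b.png

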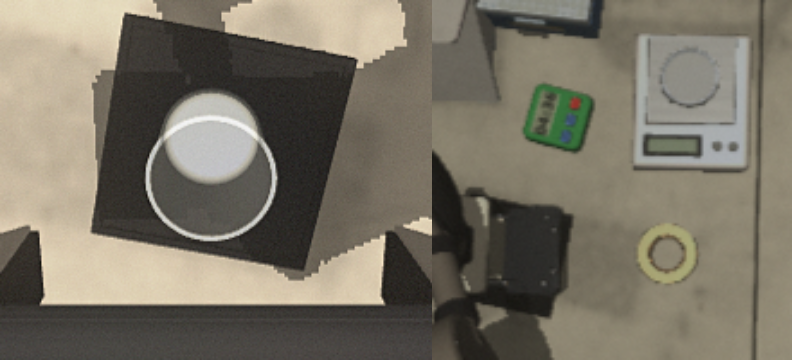

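The dish sits centred on the pan (690,76 in the right half). In the left half the beaker's rim centre is (211,178) and its base (211,138), with mat corners at (125,14), (355,60), (305,270) and (93,233).

Run:
```python
from h import *
w=load('w7'); f=lambda x,y:(200+x/1.8,150+y/1.8)
print('rim',onz(w,*f(211,178),.072),'base',onz(w,*f(211,138),.006))
C=np.array([onz(w,*f(*p),.006) for p in [(125,14),(355,60),(305,270),(93,233)]])*1000
print(C.mean(0),cv2.minAreaRect(C[:,:2].astype(np.float32)))
```

```text
rim [0.42854073 0.30490404 0.072     ] base [0.42963602 0.30486447 0.006     ]
[435.3702034  308.96591686   6.        ] ((435.23919677734375, 309.24951171875), (108.53572082519531, 108.97100830078125), 79.38245391845703)
```

Request:
arm_command --pt "-1 1 -15" --pt "0 0 -35" --pt "0 0 -35" --pt "0 0 -20" --pt "0 0 -10" --pt "0 0 -5" --pt "0 0 0" --pt "0 0 0" --spin '[0,0,0,0,0,0,0,0]'

```text
time: 18.6
tool_pos: [0.4287, 0.3058, 0.2047]
tool_rot: [3.141, 0.002, -3.141]
contact_force: [-0.1, 0.6, -0.3]
opening: 0.0917
grip_force: 0.0
```

Request:
arm_command --pt "0 0 0" --pt "0 0 0" --pt "0 0 0" --pt "0 0 0" --pt "0 0 0" --pt "0 0 0" --pt "0 0 0" --pt "0 0 0" --pt "0 0 0" --pt "0 0 0" --pt "0 0 0" --pt "0 0 0" --spin '[0,0,0,0,0,0,0,0,0,0,0,0]' --jaw -1 --squeeze 12

```text
time: 19.8
tool_pos: [0.4282, 0.3058, 0.2037]
tool_rot: [3.142, -0.0, -3.141]
contact_force: [-0.3, -0.1, -0.1]
opening: 0.0495
grip_force: 12.0
```

Request:
arm_command --pt "0 0 10" --pt "0 0 25" --pt "0 0 40" --pt "0 0 40" --pt "0 0 15" --pt "0 0 0" --pt "0 0 0" --spin '[0,0,0,0,0,0,0]'

```text
time: 20.5
tool_pos: [0.4278, 0.3056, 0.3336]
tool_rot: [3.142, -0.0, -3.141]
contact_force: [-0.8, -0.3, -1.4]
opening: 0.0494
grip_force: 12.0
```

Request:
arm_command --pt "8 -20 0" --pt "14 -35 0" --pt "16 -40 0" --pt "16 -40 0" --pt "16 -40 0" --pt "16 -40 0" --pt "16 -40 0" --pt "16 -40 0" --pt "16 -40 0" --pt "16 -40 0" --pt "16 -40 0" --pt "16 -40 0" --pt "14 -35 0" --pt "10 -25 0" --pt "5 -12 0" --pt "0 0 0" --pt "0 0 0" --pt "0 0 0" --spin '[0,0,0,0,0,0,0,0,0,0,0,0,0,0,0,0,0,0]'

```text
time: 22.3
tool_pos: [0.6389, -0.2201, 0.3329]
tool_rot: [3.14, -0.002, -3.14]
contact_force: [-0.2, 0.5, -1.0]
opening: 0.0494
grip_force: 12.0
```

Request:
arm_command --pt "2 -4 -10" --pt "0 0 -25" --pt "0 0 -25" --pt "0 0 -12" --pt "0 0 -6" --pt "0 0 -2" --pt "0 0 0" --pt "0 0 0" --pt "0 0 0" --spin '[0,0,0,0,0,0,0,0,0]'

```text
time: 23.2
tool_pos: [0.6414, -0.2253, 0.2548]
tool_rot: [-3.141, 0.002, -3.141]
contact_force: [0.3, 0.4, -1.3]
opening: 0.0497
grip_force: 12.0
```

Request:
arm_command --pt "0 1 -2" --pt "0 0 -1" --pt "0 0 0" --pt "0 0 0" --pt "0 0 0" --spin '[0,0,0,0,0]'

```text
time: 23.7
tool_pos: [0.6412, -0.2242, 0.2508]
tool_rot: [3.142, 0.0, -3.141]
contact_force: [0.3, -0.4, -0.1]
opening: 0.0492
grip_force: 12.0
```

Request:
arm_command --pt "0 0 -1" --pt "0 0 0" --pt "0 0 0" --pt "0 0 0" --spin '[0,0,0,0]'

```text
time: 24.1
tool_pos: [0.6412, -0.2242, 0.2498]
tool_rot: [3.142, 0.0, -3.141]
contact_force: [0.9, -0.4, -0.5]
opening: 0.0495
grip_force: 12.0
```

Request:
arm_command --pt "0 0 0" --pt "0 0 0" --pt "0 0 0" --pt "0 0 0" --pt "0 0 0" --pt "0 0 0" --spin '[0,0,0,0,0,0]' --jaw 1

```text
time: 24.7
tool_pos: [0.6412, -0.2242, 0.2497]
tool_rot: [3.142, 0.0, -3.141]
contact_force: [-0.7, 0.2, -0.1]
opening: 0.0902
grip_force: 0.0
```

Request:
arm_command --pt "0 0 10" --pt "0 0 25" --pt "0 0 35" --pt "0 0 20" --pt "-15 15 0" --pt "-30 27 0" --pt "-40 36 0" --pt "-40 36 0" --pt "-35 32 0" --pt "-22 18 0" --pt "-11 8 0" --pt "0 0 0" --pt "0 0 0" --spin '[0,0,0,0,0,0,0,0,0,0,0,0,0]'

```text
time: 26.0
tool_pos: [0.4544, -0.0575, 0.3406]
tool_rot: [-3.141, 0.002, -3.141]
contact_force: [1.0, -0.1, 0.2]
opening: 0.0919
grip_force: 0.0
```

Run:
```python
from h import *
c=snap('wrist','w8'); s=snap('scene','scene1'); o=observe(); print(o['time'],o['tool_pos'],o['tool_rot'])
print('timer',band(c,448,-52,60,17,30)); print(band(s,448,-52,60,17,30))
```

```text
26.1 [ 0.45466293 -0.05793165  0.34008366] [-3.14122158e+00  1.23751327e-03  3.14152402e+00]
timer ('rect', array([446.9, -51.9]), array([60.1, 62.5]), 89.6, 'circ', array([446.9, -51.9]), 39.1, 'z', np.float64(20.7))
('rect', array([448.9, -53.2]), array([62.5, 61.9]), 0.1, 'circ', array([448.1, -53.3]), 38.8, 'z', np.float64(21.8))
```

View pics/scene1.png

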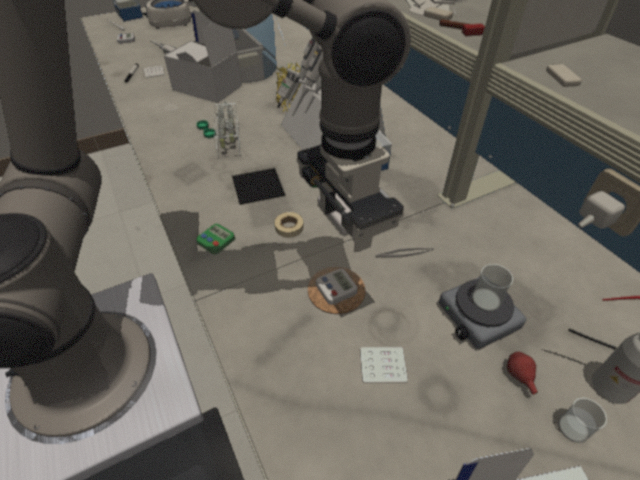

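The beaker stands upright on the plate at (487,290), the timer is on the cork at (336,287), and the mat at (258,185) is free. Now I'll pick up the timer.

Request:
arm_command --pt "-7 5 -20" --pt "0 0 -40" --pt "0 0 -40" --pt "0 0 -30" --pt "0 0 -15" --pt "0 0 -6" --pt "0 0 -3" --pt "0 0 0" --pt "0 0 0" --pt "0 0 0" --spin '[0,0,0,0,0,0,0,0,0,0]'

```text
time: 27.1
tool_pos: [0.4472, -0.0524, 0.1865]
tool_rot: [-3.141, 0.002, -3.141]
contact_force: [0.2, -0.1, -0.5]
opening: 0.0915
grip_force: 0.0
```

Request:
arm_command --pt "0 0 0" --pt "0 0 0" --pt "0 0 0" --pt "0 0 0" --pt "0 0 0" --pt "0 0 0" --pt "0 0 0" --pt "0 0 0" --pt "0 0 0" --pt "0 0 0" --spin '[0,0,0,0,0,0,0,0,0,0]' --jaw -1 --squeeze 15

```text
time: 28.1
tool_pos: [0.4468, -0.0523, 0.1858]
tool_rot: [3.142, 0.0, -3.141]
contact_force: [-0.4, 0.2, 3.1]
opening: 0.0615
grip_force: 15.0
```

Request:
arm_command --pt "0 0 10" --pt "0 0 20" --pt "0 0 35" --pt "0 0 35" --pt "0 0 0" --pt "0 0 0" --spin '[0,0,0,0,0,0]'

```text
time: 28.7
tool_pos: [0.4467, -0.0523, 0.2865]
tool_rot: [-3.141, 0.002, -3.141]
contact_force: [0.3, -0.4, -0.9]
opening: 0.0615
grip_force: 15.0
```

Request:
arm_command --pt "0 20 0" --pt "-1 35 0" --pt "-2 45 0" --pt "-2 45 0" --pt "-2 45 0" --pt "-2 45 0" --pt "-2 45 0" --pt "-1 40 0" --pt "0 25 0" --pt "0 14 0" --pt "0 0 0" --pt "0 0 0" --pt "0 0 0" --spin '[0,-2,-3,-3,-3,0,0,0,0,0,0,0,0]'

```text
time: 30.0
tool_pos: [0.435, 0.3054, 0.2854]
tool_rot: [-3.141, -0.001, 2.949]
contact_force: [0.4, -0.2, -0.0]
opening: 0.0614
grip_force: 15.0
```

Run:
```python
from h import *
o=observe(); print(o['tool_pos'],np.degrees(o['tool_rot']))
c=snap('wrist','w9'); cv2.imwrite('pics/w9b.png',cv2.resize(c['img'][150:330,200:440],None,fx=3,fy=3,interpolation=2)[:,:,::-1])
```

```text
[0.43497537 0.30539783 0.28544383] [-1.79951916e+02 -4.08237564e-02  1.68943498e+02]
```

View pics/w9b.png

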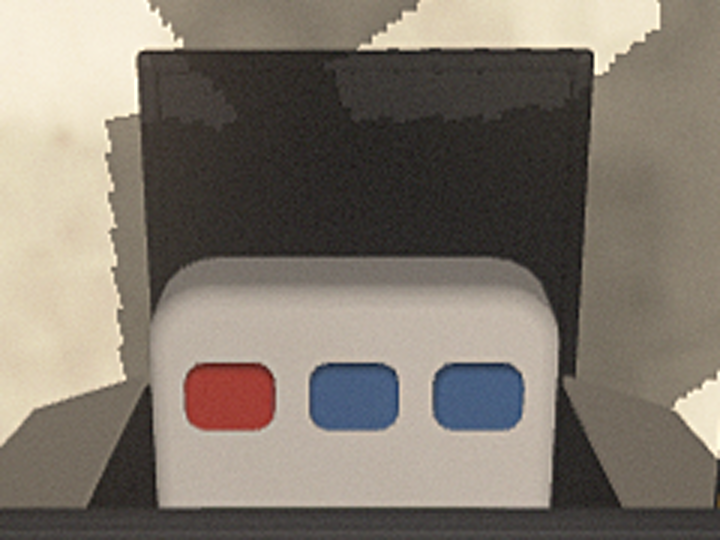

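The mat's front edge, (140,53) to (592,52), is level with the timer's front edge at y≈258, so the two are parallel. I'll shift +4 mm in y and lower.

Request:
arm_command --pt "0 4 -15" --pt "0 0 -30" --pt "0 0 -30" --pt "0 0 -13" --pt "0 0 -5" --pt "0 0 -3" --pt "0 0 0" --pt "0 0 0" --pt "0 0 0" --spin '[0,0,0,0,0,0,0,0,0]'

```text
time: 30.95
tool_pos: [0.4351, 0.3108, 0.1906]
tool_rot: [3.14, 0.001, 2.95]
contact_force: [0.7, 0.1, -1.2]
opening: 0.0615
grip_force: 15.0
```

Request:
arm_command --pt "0 -1 -3" --pt "0 0 -1" --pt "0 0 0" --pt "0 0 0" --pt "0 0 0" --spin '[0,0,0,0,0]'

```text
time: 31.45
tool_pos: [0.4349, 0.3097, 0.1858]
tool_rot: [3.141, 0.0, 2.95]
contact_force: [-0.1, -0.3, -1.0]
opening: 0.0614
grip_force: 15.0
```

Request:
arm_command --pt "0 0 -0.7" --pt "0 0 0" --pt "0 0 0" --spin '[0,0,0]'

```text
time: 31.75
tool_pos: [0.4348, 0.3097, 0.185]
tool_rot: [3.142, -0.0, 2.95]
contact_force: [0.1, -0.6, -0.9]
opening: 0.0614
grip_force: 15.0
```

Request:
arm_command --pt "0 0 0" --pt "0 0 0" --pt "0 0 0" --pt "0 0 0" --spin '[0,0,0,0]' --jaw 0.6

```text
time: 32.15
tool_pos: [0.4349, 0.3097, 0.1851]
tool_rot: [3.141, 0.0, 2.95]
contact_force: [0.1, 0.2, -0.4]
opening: 0.0736
grip_force: 0.0
```

Request:
arm_command --pt "0 0 10" --pt "0 0 25" --pt "0 0 40" --pt "0 0 40" --pt "0 0 40" --pt "0 0 40" --pt "-30 20 20" --pt "-40 30 0" --pt "-40 30 0" --pt "-40 30 0" --pt "-30 30 0" --pt "0 0 0" --pt "0 0 0" --spin '[0,0,0,0,0,0,0,0,0,0,0,0,0]'

```text
time: 33.45
tool_pos: [0.254, 0.45, 0.4006]
tool_rot: [3.141, 0.001, 2.953]
contact_force: [-0.7, -0.3, -1.0]
opening: 0.0733
grip_force: 0.0
```

Run:
```python
from h import *
t=snap('top','top2'); s=snap('scene','scene2'); o=observe(); print(o['time'],o['tool_pos'])
for n,c in (('top',t),('scene',s)):
    print(n,'timer',band(c,435,309,60,15,30)); print(' mat',band(c,435,309,75,3,11,5))
    print(' petri',band(c,618,121,45,46,56)); print(' plate',band(c,642,-224,60,46,56)); print(' beaker',band(c,642,-224,60,100,125,0))
a=t['img'][125:275,180:340]; b=t['img'][125:275,370:530]
cv2.imwrite('pics/fin.png',cv2.resize(np.hstack([a,b]),None,fx=2.5,fy=2.5,interpolation=2)[:,:,::-1])
```

```text
33.55 [0.25540168 0.44913522 0.40035664]
top timer ('rect', array([436.1, 308.3]), array([60.6, 61.9]), 79.0, 'circ', array([436.8, 308.7]), 39.3, 'z', np.float64(19.9))
 mat none
 petri ('rect', array([618.5, 120.7]), array([56.8, 56. ]), 2.1, 'circ', array([618.9, 120.8]), 30.0, 'z', np.float64(52.0))
 plate ('rect', array([ 637.2, -220.2]), array([94.5, 80.2]), 50.4, 'circ', array([ 642.7, -225.2]), 48.1, 'z', np.float64(50.3))
 beaker ('rect', array([ 643.1, -225.1]), array([49.6, 48.9]), 1.8, 'circ', array([ 643.9, -225.3]), 25.8, 'z', np.float64(114.1))
scene timer ('rect', array([436.4, 308.8]), array([63.3, 62.1]), 79.9, 'circ', array([436. , 308.2]), 40.0, 'z', np.float64(21.3))
 mat ('rect', array([437.8, 306.5]), array([111. , 110.3]), 78.8, 'circ', array([438.3, 305.7]), 74.4, 'z', np.float64(5.6))
 petri ('rect', array([619.8, 121.5]), array([59.7, 58.8]), 49.2, 'circ', array([620.6, 122.3]), 31.6, 'z', np.float64(53.0))
 plate ('rect', array([ 637.6, -227.7]), array([83.6, 95.2]), 25.9, 'circ', array([ 643.1, -225.3]), 48.2, 'z', np.float64(50.4))
 beaker ('rect', array([ 644.3, -224.8]), array([50.3, 49.4]), 51.7, 'circ', array([ 645.3, -225.9]), 27.0, 'z', np.float64(110.6))
```

View pics/fin.png

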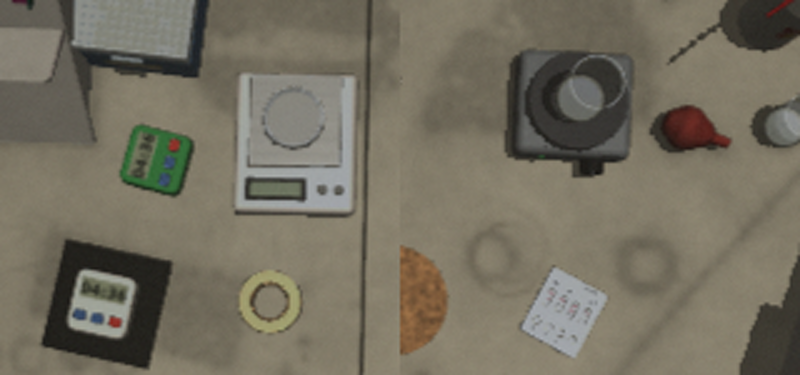

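The final crop shows the timer centred and parallel on the mat (102,303), the dish on the pan (294,117), and the beaker upright on the plate (580,97). The tape and card are where they were. Both views agree to within about 2–3 mm, so I'm handing in.

```bash
python3 -c "
from cell import *
print(hand_in())"
```

```text
the job is handed in; nothing more can be done
None
```

The job is handed in at about 34 s: the beaker is on the stirrer plate, the petri dish on the balance pan, and the timer square on the mat, all upright, let go and centred to within about 3 mm by the last camera check.

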